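# Sweep the checked chestnuts off the inspection board into the catch pan

### The job

The four chestnuts on the steel inspection board have been checked: with the fingertips, sweep all of them across the board and out through its spout, so that they drop into the catch pan. Only push them along - do not pinch, squeeze or pick up any - and leave the sizing ring, the sample cup and everything on the bench where they stand.

Things in the scene. Friction and masses are not known exactly. Their poses are not given: they have to be found in the camera images.
- board: Stainless steel inspection board, fixed. Origin on the bench, z up; its spout points along its -y. Sizes in mm in this frame: flat deck top at z 50, spanning x -155..155, y -120..190. A 3 mm sheet rim 22 high above the deck stands along the back (y 190) and both sides (x +-155); feet below.
- deck_center (a point): Middle of the deck's top surface (board frame x 0, y 35, z 50 mm), axes as the board's. Towards the spout two straight upright guide vanes, as high as the rim (22 mm), narrow the deck: each runs from (x +-155, y -50) to the spout's mouth at (x +-55, y -120), board frame.
- spout_lip (a point): Middle of the spout's open edge, on the deck's top surface (board frame x 0, y -150, z 50 mm), axes as the board's. The spout is 107 mm wide inside, level with the deck, with cheeks 22 mm high at x +-55 from y -120 to y -150; beyond its open edge things drop into the pan.
- pan: Shallow rectangular aluminium catch pan, fixed on the bench below the spout, 190 mm (x) by 160 mm (y), 34 mm deep, 3 mm sheet. Origin under its centre, which lies 215 mm along -y from the board's origin; axes as the board's. It reaches 15 mm back under the spout's lip.
- nut1: A chestnut of 10 to 20 g lying on its flat side on the deck: round, brown, 33 mm across at 9 mm up, 20.5 mm high, with a small point on one side reaching 22 mm from the middle (only seen: fingers and walls do not meet it). It slides and hardly rolls. Origin at the centre of its flat underside, z up through its domed back.
- nut1_mid (a point): Middle of that chestnut, 10 mm above its origin.
- nut2: A chestnut of 10 to 20 g lying on its flat side on the deck: round, brown, 33 mm across at 9 mm up, 20.5 mm high, with a small point on one side reaching 22 mm from the middle (only seen: fingers and walls do not meet it). It slides and hardly rolls. Origin at the centre of its flat underside, z up through its domed back.
- nut2_mid (a point): Middle of that chestnut, 10 mm above its origin.
- nut3: A chestnut of 10 to 20 g lying on its flat side on the deck: round, brown, 33 mm across at 9 mm up, 20.5 mm high, with a small point on one side reaching 22 mm from the middle (only seen: fingers and walls do not meet it). It slides and hardly rolls. Origin at the centre of its flat underside, z up through its domed back.
- nut3_mid (a point): Middle of that chestnut, 10 mm above its origin.
- nut4: A chestnut of 10 to 20 g lying on its flat side on the deck: round, brown, 33 mm across at 9 mm up, 20.5 mm high, with a small point on one side reaching 22 mm from the middle (only seen: fingers and walls do not meet it). It slides and hardly rolls. Origin at the centre of its flat underside, z up through its domed back.
- nut4_mid (a point): Middle of that chestnut, 10 mm above its origin.
- gauge: Steel sizing ring lying flat on the deck among the chestnuts, 48 mm outside, 37 mm bore, 12 mm high, 80 g, loose. Origin at the centre of its underside. Stays where it is.
- cup: Small clear sample cup with white lid standing on the deck among the chestnuts, 47 mm across the lid, 29 mm high, 60 g, loose. Origin at the centre of its underside. Stays where it is.
- pot1: Large clear sample pot with white lid on the bench, 100 mm across, 127 mm high. Origin under its centre. A bystander.
- pot2: Large clear sample pot with white lid on the bench, 100 mm across, 127 mm high. Origin under its centre. A bystander.
- pot3: Large clear sample pot with white lid on the bench, 100 mm across, 127 mm high. Origin under its centre. A bystander.
- mouse: Black computer mouse on the bench, 58 by 100 mm, 34 mm high. Origin under its middle. A bystander.
- syringe: Plastic syringe lying on the bench along its own x, about 125 mm long and 18 mm high. Origin under its barrel. A bystander.
Not all that is in view belongs to the job. Leave any blue, red or turquoise look-alike of the nut3 alone.

How it is judged:
At the end, for the whole second after the job is handed in: All four chestnuts lie inside the catch pan (their middles within its walls, less than 40 mm above its underside), and the sizing ring, sample cup, pots, mouse and syringe are within 20 mm of where they began (x of nut1_mid in the frame of pan between -0.094 and 0.094 m and y of nut1_mid in the frame of pan between -0.079 and 0.079 m and z of nut1_mid in the frame of pan between 0 and 0.04 m and x of nut2_mid in the frame of pan between -0.094 and 0.094 m and y of nut2_mid in the frame of pan between -0.079 and 0.079 m and z of nut2_mid in the frame of pan between 0 and 0.04 m and x of nut3_mid in the frame of pan between -0.094 and 0.094 m and y of nut3_mid in the frame of pan between -0.079 and 0.079 m and z of nut3_mid in the frame of pan between 0 and 0.04 m and x of nut4_mid in the frame of pan between -0.094 and 0.094 m and y of nut4_mid in the frame of pan between -0.079 and 0.079 m and z of nut4_mid in the frame of pan between 0 and 0.04 m and distance of each of gauge, cup, pot1, pot2, pot3, mouse, syringe from where it was at the start of the episode below 0.02 m); the robot touches nothing.
It fails at once if a chestnut is picked up (its middle more than 95 mm above the bench, 35 mm higher than when it lies on the deck) (height (world z) of any of nut1_mid, nut2_mid, nut3_mid, nut4_mid above 0.095 m).
It fails at once if a chestnut is pinched or squeezed by the fingers (more than 15 N) (contact force between the fingers and nut1 above 15 N or contact force between the fingers and nut2 above 15 N or contact force between the fingers and nut3 above 15 N or contact force between the fingers and nut4 above 15 N).
It fails at once if the sizing ring or the sample cup is pushed away (more than 20 mm) or the cup is tipped over (distance of any of gauge, cup from where it was at the start of the episode above 0.02 m or angle between cup's own z axis and vertical above 0.5 rad).
It fails at once if a pot, the mouse or the syringe is knocked more than 20 mm (distance of any of pot1, pot2, pot3, mouse, syringe from where it was at the start of the episode above 0.02 m).
It also fails if it takes over 72 s, if anything falls off the work surface, if the arm or the gripper's body presses on something with over 40 N, if the wrist force passes 120 N, or if a joint passes its speed limit or range.

### The arm

A 6-joint arm with a two-finger parallel gripper is mounted at the origin on the work surface. World frame = base frame: x ahead of the robot, y to its left, z up, the work surface at z = 0. Lengths are in m, angles in rad, forces in N, time in s.
With the tool pointing down it reaches from about 0.25 to 0.725 m from the base axis. Payload 4 kg.
Tool frame: the origin (TCP) lies at the very end of the fingers, on their centre line; the grasp point (between the pads) lies 19 mm behind it; z points along the fingers, y is the line along which they close (so a half turn about z gives the same grasp; the last joint's range is limited). The gripper opens to 85 mm and grips with 20 to 120 N. Pads are 22 mm wide; open, the fingers measure 114 mm over their backs; the gripper's body (76 mm by 85 mm) begins 54 mm behind the grasp point. The pads swing forward as they close: fully open they stand 13 mm farther back than shut.
Start: joints at [-1.287, 0.241, 0.005, 1.335, 0, 1.571], TCP at [0.14, -0.48, 0.231] pointing down, gripper open.
Joint ranges: [-2.72, 2.72], [-1.05, 1.87], [-1.09, 1.28], [-1.99, 2.15], [-1.42, 1.44], [-3.14, 3.14]. Speed limits (rad/s): [2.79, 2.79, 3.14, 3.14, 3.14, 3.14].

### API

Orientations are given as a rotation vector (axis times angle).
In Python, from bench import ctrl, cams, ticket gives the robot as it stands. The module is installed in compiled form; this text tells all that it offers.
- The arm moves only by the shell command python3 -m pendant 'ROWS' [FORCE]. ROWS is JSON, a list of rows, each a list of 5 numbers: the shift along the tool's x, y, z in units of 0.5 m (1.0 is 0.5 m), then the turn about the tool's z in units of 90 degrees (1.0 is 90 degrees), then the gripper command: -1 is fully open, 1 is shut, values between are in proportion. A call has 1 to 5 rows; each row is the pose to reach, as a shift and turn from the pose commanded when the call began, along the tool's axes at that moment; what a row does not reach only later rows make up. A row lasts 1/8 s, in which the tool goes at most 62.5 mm and 10.7 degrees, less where a joint would pass 70% of its speed; a pose out of reach is approached as far as the arm can. A call with a number of a shift or a turn outside -1 to 1 is refused whole. A call with a gripper value outside its range is refused whole. The fingers move at their own pace and stop on an object; FORCE is the grip in N (left out, the last holds). Time passes only in rows, so rows that repeat a pose let the fingers close. It gives the time, the measured TCP pose, the force, the opening and the grip force at its end, in the units of the state.
- ctrl.read_state(): the state, without advancing time (a new reading comes with each control period).
- cams.read_camera(name): name is "scene" or "top" or "wrist"; returns a dict with "color" (480x640x3 uint8, red, green, blue), "range_z" (480x640 float32, m along the optical axis (not along the pixel's ray), 0 where there is no reading), "fx", "fy", "cx", "cy" (pixels), "eye" and "rotation" of the camera in the world. Camera axes: x right, y down, z forward; pixel columns grow to the right and rows downward; lengths in m; the calibration is good to about 2 mm. A picture is of the moment at which its call begins.
- ticket.close_job(): hands the job in; it is judged then, once.
Trained networks look in a picture, given as the dict that the camera call returned (one of the last four; its "shot" number tells which), for a name from the list of things; names that differ only in an ending like _2 or _b are one class to them, and where a whole thing is asked for, a point or a joint stands for the part that bears it (a point fixed in the world has none). Each returns a list of dicts, best first, with "confidence" (0 to 1); they miss things now and then, are a little off and sometimes report something else, mostly with a low value. They report only what shows in the picture. A call takes as long as a camera call. They do not tell look-alikes from the thing itself.
- cams.cut_out(label, picture): "region" (480x640 bool, what is visible of it) and "at" ([column, row] in pixels, amid what is visible of it).
The state is a dict: "clock": time; "joint_pos": joint angles; "joint_velocities": joint speeds; "effort": joint torques, N m; "tcp_pos": TCP position; "eef_rot": TCP orientation; "force": force on the tool from outside, world axes, zero at the start; "torque": the same for the moment, N m; "width": opening from 0.0 (shut) to 1.0 (fully open); "gripper_force": force on a finger pad.
Only numpy, scipy, OpenCV 4.12 (cv2) and the standard library are available. Lean on these libraries where they do the work, as an engineer would, in place of code of your own. Each camera call takes 0.05 s, during which the arm holds its last target. There are 200 camera calls.

## Working session

There is one attempt and no reset: what is moved stays moved. The work goes in short steps, Python scripts to look and compute and a shell command to move; the robot and the scene stay as the last step left them, time stands still between calls to the robot, and variables do not carry over. Pictures are saved under pics/ and viewed, at most 10 in all, crops included, and the job is handed in when it is done.

```bash
mkdir -p pics
cat > h.py <<'E'
from bench import ctrl, cams, ticket
import numpy as np, cv2
def pts(p, reg=None):
    v,u=np.nonzero((p["range_z"]>0)&(reg if reg is not None else True))
    z=p["range_z"][v,u]
    c=np.stack([(u-p["cx"])/p["fx"]*z,(v-p["cy"])/p["fy"]*z,z],1)
    return c@np.array(p["rotation"]).T+np.array(p["eye"]),u,v
def save(p,n): cv2.imwrite("pics/"+n,p["color"][:,:,::-1])
E
python3 - <<'E'
from h import *
s=ctrl.read_state();print(s["clock"],s["tcp_pos"],s["eef_rot"])
for n in ["top","scene"]:
    p=cams.read_camera(n);save(p,n+"0.png");print(n,p["eye"],np.round(p["rotation"],3).tolist(),p["fx"])
    for l in ["nut1","gauge","cup","board","pan","spout_lip","pot1","mouse","syringe"]:
        for d in cams.cut_out(l,p):
            P,_,_=pts(p,d["region"])
            if len(P): print(l,round(d["confidence"],2),np.round(d["at"]),np.round(np.median(P,0),3),np.round(P.min(0),3),np.round(P.max(0),3))
E
```

```text
0.0 [ 0.13982711 -0.47940489  0.23042115] [-3.10801231e+00 -4.43979356e-01  4.43575556e-04]
top [0.37645307 0.03189246 1.03609103] [-2.118, 2.13, -0.213] 441.32024814456724Traceback (most recent call last):
  File "<stdin>", line 7, in <module>
  File "h.py", line 7, in pts
    return c@np.array(p["rotation"]).T+np.array(p["eye"]),u,v
           ~~~~~~~~~~~~~~~~~~~~~~~~~~~^~~~~~~~~~~~~~~~~~~
ValueError: operands could not be broadcast together with shapes (194,) (3,)
```

Rotation is a rotation vector.

```bash
sed -i 's/np.array(p\["rotation"\]).T/cv2.Rodrigues(np.array(p["rotation"],float))[0].T/' h.py
python3 - <<'E'
from h import *
for n in ["top","scene"]:
    p=cams.read_camera(n);save(p,n+"0.png");print(n,p["eye"])
    for l in ["nut1","gauge","cup","board","pan","pot1","mouse","syringe"]:
        for d in cams.cut_out(l,p):
            P,_,_=pts(p,d["region"])
            if len(P): print(l,round(d["confidence"],2),np.round(d["at"]),np.round(np.median(P,0),3),np.round(P.min(0),3),np.round(P.max(0),3))
E
```

```text
top [0.37645307 0.03189246 1.03609103]
nut1 0.69 [297. 150.] [0.81  0.07  0.017] [ 0.797  0.055 -0.001] [0.832 0.087 0.024]
nut1 0.64 [256. 226.] [0.59  0.161 0.067] [0.574 0.146 0.058] [0.608 0.176 0.074]
nut1 0.53 [231. 296.] [0.443 0.212 0.067] [0.428 0.194 0.047] [0.461 0.234 0.075]
nut1 0.53 [267. 262.] [0.523 0.138 0.068] [0.51  0.124 0.06 ] [0.535 0.154 0.075]
nut1 0.53 [273. 297.] [0.451 0.119 0.067] [0.436 0.103 0.048] [0.467 0.137 0.073]
nut1 0.42 [279. 173.] [0.741 0.117 0.017] [0.727 0.103 0.006] [0.76  0.133 0.025]
gauge 0.75 [219. 268.] [0.51  0.238 0.062] [0.493 0.207 0.05 ] [0.536 0.252 0.066]
cup 0.71 [210. 237.] [0.575 0.265 0.08 ] [0.553 0.243 0.05 ] [0.598 0.288 0.085]
cup 0.36 [276. 292.] [0.45  0.119 0.067] [0.436 0.104 0.058] [0.466 0.137 0.073]
cup 0.34 [233. 293.] [0.442 0.21  0.067] [0.429 0.194 0.05 ] [0.458 0.23  0.075]
board 0.95 [247. 266.] [0.514 0.184 0.051] [ 0.341 -0.006 -0.005] [0.718 0.383 0.082]
board 0.47 [268. 262.] [0.523 0.14  0.066] [0.509 0.121 0.046] [0.542 0.163 0.075]
pan 0.95 [359. 248.] [ 0.558 -0.073  0.004] [ 0.441 -0.169 -0.003] [0.6
[... 1868 characters left out ...]
220. 305.] [ 0.764 -0.122  0.013] [ 0.69  -0.138 -0.004] [ 0.814 -0.108  0.021]
pot1 0.6 [144. 181.] [ 0.528 -0.378  0.12 ] [ 0.46  -0.443 -0.001] [ 0.558 -0.343  0.132]
pot1 0.59 [509. 261.] [0.578 0.449 0.126] [ 0.458  0.406 -0.003] [0.607 0.535 0.133]
pot1 0.56 [115. 229.] [ 0.68  -0.377  0.124] [ 0.538 -0.527 -0.004] [ 0.715 -0.342  0.132]
mouse 0.78 [189. 147.] [ 0.34  -0.354  0.024] [ 0.292 -0.411 -0.002] [ 0.365 -0.308  0.039]
syringe 0.63 [363. 228.] [0.531 0.139 0.066] [0.499 0.12  0.048] [0.544 0.157 0.074]
syringe 0.61 [223. 304.] [ 0.761 -0.121  0.013] [ 0.694 -0.137 -0.003] [ 0.814 -0.108  0.021]
syringe 0.2 [401. 206.] [0.452 0.213 0.066] [0.436 0.194 0.051] [0.463 0.23  0.073]
```

View pics/top0.png

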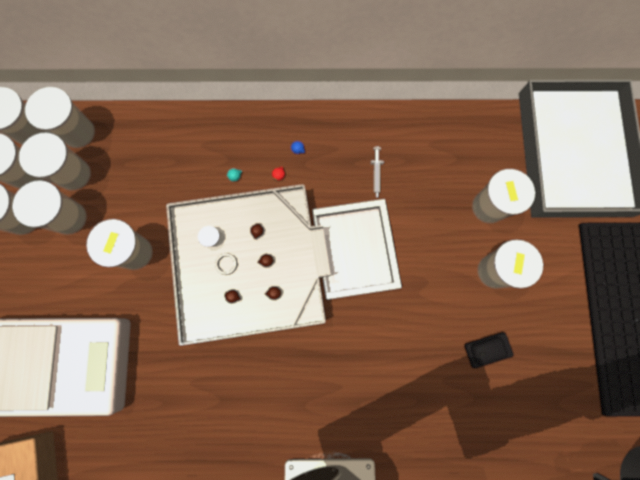

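Four brown candidates sit on the deck, at (256,230), (265,261), (273,293) and (232,296). The turquoise (233,174), red (279,173) and blue (298,147) look-alikes lie on the bench. I'll confirm this in a crop and fit the board pose.

```bash
cat > fit.py <<'E'
from h import *
from scipy.optimize import least_squares
S=np.array([[-155,190,155,190],[-155,190,-155,-50],[155,190,155,-50],[-155,-50,-55,-120],[155,-50,55,-120],[-55,-120,-55,-150],[55,-120,55,-150]])/1000
def dist(q):
    D=[]
    for s in S:
        a,b=s[:2],s[2:];t=np.clip((q-a)@(b-a)/((b-a)@(b-a)),0,1)
        D.append(np.linalg.norm(q-a-t[:,None]*(b-a),axis=1))
    return np.min(D,0)
def R(a): return np.array([[np.cos(a),-np.sin(a)],[np.sin(a),np.cos(a)]])
res=[]
for n in ["top","scene"]:
    p=cams.read_camera(n)
    if n=="top": cv2.imwrite("pics/crop.png",cv2.resize(p["color"][140:350,160:410,::-1],None,fx=3,fy=2.8,interpolation=cv2.INTER_CUBIC))
    P,_,_=pts(p)
    m=(P[:,2]>.062)&(P[:,2]<.077)&(np.abs(P[:,0]-.53)<.22)&(P[:,1]>-.03)&(P[:,1]<.40)
    Q=P[m,:2]
    f=lambda x:dist((Q-x[:2])@R(x[2]))
    best=min((least_squares(f,[.53,.15,a],loss="soft_l1",f_scale=.004) for a in (-.1,0.1)),key=lambda r:r.cost)
    x=best.x;print(n,np.round(x,4),len(Q),np.median(f(x)));res.append(x)
    q=(P[:,:2]-x[:2])@R(x[2])
    for l in ["nut1","gauge","cup"]:
        for d in cams.cut_out(l,p):
            A,_,_=pts(p,d["region"]);A=A[A[:,2]>.054]
            if len(A)>20:
                c=cv2.minEnclosingCircle(A[:,:2].astype(np.float32))
                print(l,round(d["confidence"],2),np.round((np.array(c[0])-x[:2])@R(x[2])*1000),round(c[1]*1000),np.round(c[0],3))
np.save("board.npy",np.mean(res,0))
E
python3 fit.py
```

```text
top [0.5244 0.151  0.1386] 2058 0.0028432477227069985
nut1 0.75 [67.  1.] 19 [0.591 0.161]
nut1 0.6 [ -2. -11.] 18 [0.524 0.139]
nut1 0.59 [-72.  72.] 18 [0.443 0.213]
nut1 0.5 [-77. -21.] 16 [0.451 0.12 ]
nut1 0.18 [ 70. 299.] 51 [0.553 0.456]
gauge 0.56 [ 2. 78.] 24 [0.516 0.229]
cup 0.63 [ 67. 106.] 23 [0.576 0.265]
scene [0.5278 0.1509 0.1413] 2481 0.0020689418032878437
nut1 0.72 [70.  0.] 17 [0.597 0.161]
nut1 0.68 [-76. -18.] 18 [0.455 0.122]
nut1 0.67 [-68.  72.] 17 [0.45  0.212]
nut1 0.62 [  59. -558.] 51 [ 0.665 -0.393]
gauge 0.65 [ -96. -538.] 52 [ 0.508 -0.395]
gauge 0.55 [ 4. 79.] 25 [0.52 0.23]
gauge 0.45 [ -2. -10.] 19 [0.528 0.141]
cup 0.58 [ 67. 107.] 25 [0.579 0.266]
```

View pics/crop.png

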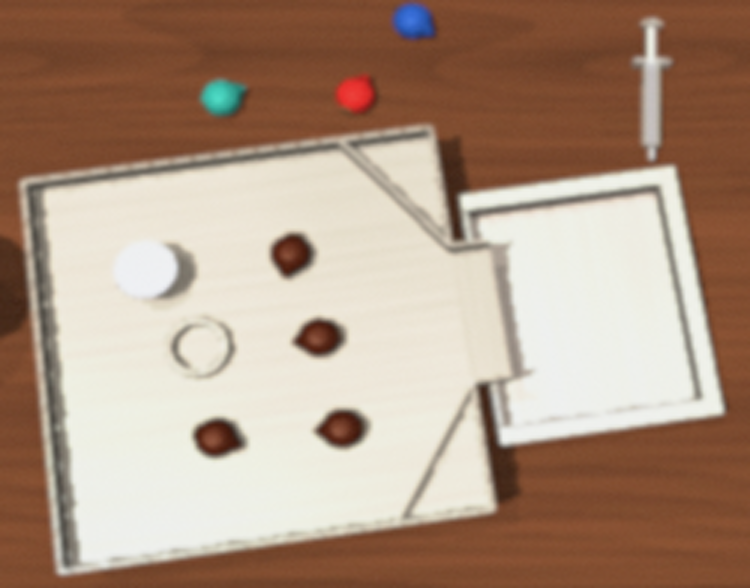

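The crop shows four brown nuts on the deck, the white cup at (147,268) and the ring at (201,346). The coloured look-alikes lie off the board. My plan is to sweep the nuts one at a time with a part-open finger cradle (about 24 mm gap), with tool y along board x.

```bash
cat > go.py <<'E'
import sys
from h import *
b=np.load("board.npy")
def rows(tx,ty,tz):
    s=ctrl.read_state();R=cv2.Rodrigues(np.array(s["eef_rot"],float))[0]
    c,q=np.cos(b[2]),np.sin(b[2])
    Rb=np.array([[c,-q,0],[q,c,0],[0,0,1]]);o=np.array([b[0],b[1],0])
    t=Rb@np.array([tx,ty,tz])/1000+o; p=np.array(s["tcp_pos"])
    yb=Rb.T@R[:,1]
    print("t",round(s["clock"],2),"board mm",np.round(Rb.T@(p-o)*1000,1),"toolY deg in board",round(np.degrees(np.arctan2(yb[1],yb[0])),1),"w",round(s["width"],3),"F",np.round(s["force"],1),"shift",np.round(R.T@(t-p)/.5,3))
rows(*map(float,sys.argv[1:4]))
E
python3 go.py -2 35 130
```

```text
t 1.4 board mm [-470.3 -570.9  231.3] toolY deg in board -81.8 w 0.999 F [0.3 0.  0.8] shift [ 1.101 -1.065  0.203]
```

```bash
python3 -m pendant '[[0.08,-0.08,0,-0.1,0.44],[0.16,-0.16,0,-0.2,0.44],[0.24,-0.24,0,-0.3,0.44],[0.32,-0.32,0,-0.4,0.44],[0.4,-0.4,0,-0.5,0.44]]' 20
python3 go.py -2 35 130
```

```text
clock: 2.02
tcp_pos: [0.2766, -0.2305, 0.2316]
eef_rot: [2.699, 1.606, 0.001]
force: [1.0, -0.1, -0.7]
width: 0.278
gripper_force: 0.0
t 2.02 board mm [-300.2 -343.   231.6] toolY deg in board -36.5 w 0.278 F [ 1.  -0.1 -0.7] shift [0.962 0.03  0.203]
```

```bash
python3 -m pendant '[[0.11,0,0,-0.1,0.44],[0.22,0,0,-0.2,0.44],[0.33,0.01,0,-0.3,0.44],[0.44,0.01,0,-0.405,0.44],[0.55,0.02,0,-0.405,0.44]]'
python3 go.py -2 35 130
```

```text
clock: 2.65
tcp_pos: [0.4177, 0.0061, 0.2317]
eef_rot: [2.065, 2.367, 0.001]
force: [0.2, -1.5, -0.6]
width: 0.279
gripper_force: 0.0
t 2.65 board mm [-127.6 -128.3  231.7] toolY deg in board -0.2 w 0.279 F [ 0.2 -1.5 -0.6] shift [0.328 0.25  0.203]
```

```bash
python3 -m pendant '[[0.08,0.06,0.02,0,0.44],[0.16,0.12,0.06,0,0.44],[0.24,0.19,0.1,0,0.44],[0.33,0.25,0.15,0,0.44],[0.33,0.25,0.2,0,0.44]]'
python3 go.py -2 35 56
python3 - <<'E'
from h import *
p=cams.read_camera("wrist");save(p,"w1.png")
b=np.load("board.npy");R=np.array([[np.cos(b[2]),-np.sin(b[2])],[np.sin(b[2]),np.cos(b[2])]])
for l in ["nut1","gauge","cup"]:
    for d in cams.cut_out(l,p):
        A,_,_=pts(p,d["region"]);A=A[(A[:,2]>.054)&(A[:,2]<.09)]
        if len(A)>20:
            c=cv2.minEnclosingCircle(A[:,:2].astype(np.float32))
            print(l,round(d["confidence"],2),np.round(d["at"]),np.round((np.array(c[0])-b[:2])@R*1000),round(c[1]*1000))
E
```

```text
clock: 3.28
tcp_pos: [0.5203, 0.1882, 0.13]
eef_rot: [2.062, 2.37, 0.003]
force: [0.1, -0.4, -0.3]
width: 0.281
gripper_force: 0.0
t 3.27 board mm [ -0.5  37.7 130. ] toolY deg in board -0.1 w 0.281 F [ 0.1 -0.4 -0.3] shift [-0.005 -0.003  0.148]
nut1 0.95 [322. 332.] [ -4. -10.] 19
nut1 0.89 [434. 313.] [67.  1.] 19
nut1 0.67 [206. 334.] [-75. -15.] 17
gauge 0.83 [338. 223.] [ 3. 78.] 24
cup 0.58 [458. 141.] [ 67. 106.] 24
```

View pics/w1.png

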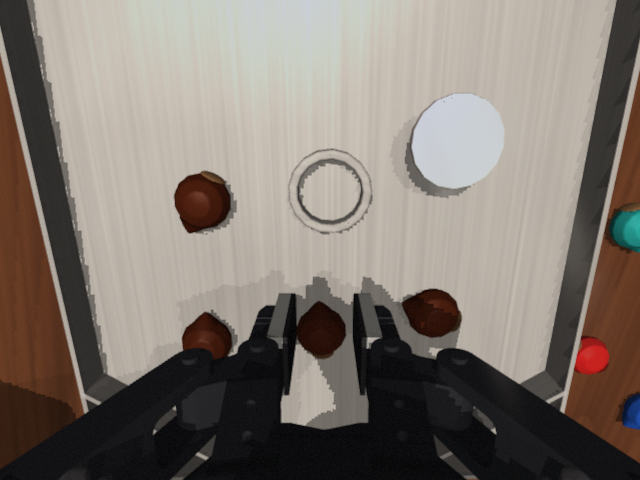

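The wrist view agrees with the fit: nuts at (322,332), (434,313), (206,334) and (201,203), the ring at (330,190) and the cup at (457,140). I'll lower behind the middle nut and push.

```bash
python3 -m pendant '[[-0.005,-0.005,0.06,0,0.44],[-0.005,-0.005,0.11,0,0.44],[-0.005,-0.005,0.148,0,0.44],[-0.02,-0.005,0.148,0,0.44],[-0.04,-0.005,0.148,0,0.44]]' | tail -3
python3 go.py 0 -160 56
python3 -m pendant '[[-0.025,0,0,0,0.44],[-0.05,0,0,0,0.44],[-0.075,0,0,0,0.44],[-0.1,0,0,0,0.44],[-0.125,0,0,0,0.44]]' | tail -3
python3 go.py 0 -160 56
```

```text
force: [0.1, 0.4, 1.1]
width: 0.285
gripper_force: 0.0
t 4.1 board mm [-4.  13.6 59.2] toolY deg in board -0.3 w 0.285 F [0.1 0.4 1.1] shift [-0.347  0.01   0.006]
force: [-0.8, 3.4, 6.4]
width: 0.282
gripper_force: 3.0
t 4.72 board mm [ -4.7 -48.3  58.2] toolY deg in board -0.3 w 0.282 F [-0.8  3.4  6.4] shift [-0.223  0.01   0.004]
```

The upward force suggests the tips ride on the dome, since part-open tips stand farther back than the TCP. I'll back off a little, lower by 5 mm and check.

```bash
python3 -m pendant '[[0.02,0,0,0,0.44],[0.03,0,0.005,0,0.44],[0.03,0,0.01,0,0.44]]' | tail -3
python3 go.py 0 -160 53
python3 -m pendant '[[-0.02,0,0,0,0.44],[-0.04,0,0,0,0.44],[-0.06,0,0,0,0.44],[-0.08,0,0,0,0.44]]' | tail -3
python3 go.py 0 -160 53
python3 - <<'E'
from h import *
p=cams.read_camera("wrist");save(p,"w2.png")
E
```

```text
force: [0.2, 0.1, 0.5]
width: 0.281
gripper_force: 0.0
t 5.1 board mm [ -6.  -32.6  51.6] toolY deg in board -0.2 w 0.281 F [0.2 0.1 0.5] shift [-0.255  0.013 -0.003]
force: [-0.3, 1.0, 0.0]
width: 0.283
gripper_force: 0.0
t 5.6 board mm [ -5.6 -74.2  52.4] toolY deg in board -0.3 w 0.283 F [-0.3  1.   0. ] shift [-0.172  0.012 -0.001]
```

View pics/w2.png

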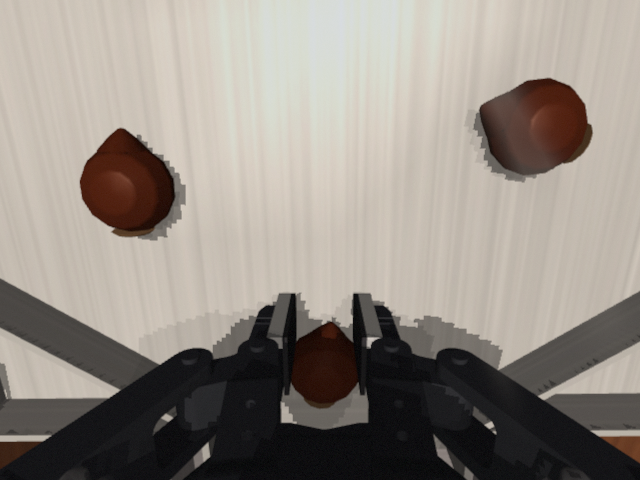

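The nut at (325,372) sits centred in the cradle and the force is near zero now. On to the spout.

```bash
python3 -m pendant '[[-0.03,0.002,0,0,0.44],[-0.06,0.004,0,0,0.44],[-0.09,0.008,0,0,0.44],[-0.12,0.01,0,0,0.44],[-0.16,0.01,0,0,0.44]]' | tail -3
python3 go.py 68 33 130
python3 -m pendant '[[0,0,0,0,0.44],[0,0,-0.05,0,0.44],[0,0,-0.15,0,0.44],[0.1,0.05,-0.15,0,0.44],[0.2,0.1,-0.15,0,0.44]]' | tail -3
python3 go.py 68 33 53
cat > nuts.py <<'E'
from h import *
p=cams.read_camera("top")
b=np.load("board.npy");R=np.array([[np.cos(b[2]),-np.sin(b[2])],[np.sin(b[2]),np.cos(b[2])]])
for l in ["nut1","gauge","cup"]:
    for d in cams.cut_out(l,p):
        A,_,_=pts(p,d["region"])
        c=cv2.minEnclosingCircle(A[:,:2].astype(np.float32))
        q=(np.array(c[0])-b[:2])@R*1000
        if c[1]<.028 and abs(q[0])<160: print(l,round(d["confidence"],2),np.round(q),round(c[1]*1000),np.round(np.median(A[:,2]),3))
E
python3 nuts.py
```

```text
force: [0.8, 0.4, -0.8]
width: 0.278
gripper_force: 0.0
t 6.28 board mm [  -1.  -154.3   52.3] toolY deg in board -0.3 w 0.278 F [ 0.8  0.4 -0.8] shift [ 0.375  0.136 -0.155]
force: [1.2, -0.5, -0.8]
width: 0.278
gripper_force: 0.0
t 6.9 board mm [ 50.6 -52.8 128.7] toolY deg in board -0.4 w 0.278 F [ 1.2 -0.5 -0.8] shift [0.172 0.033 0.152]
nut1 0.72 [   1. -222.] 18 0.02
```

The first nut is in the pan. Next is nut (69,0).

```bash
python3 -m pendant '[[0.09,0.02,0,0,0.44],[0.176,0.038,0,0,0.44],[0.176,0.038,0.06,0,0.44],[0.176,0.038,0.11,0,0.44],[0.176,0.038,0.15,0,0.44]]' | tail -3
python3 go.py 70 22 53
python3 -m pendant '[[-0.015,0,0,0,0.44],[-0.035,0,0,0,0.44],[-0.06,-0.01,0,0,0.44],[-0.085,-0.02,0,0,0.44],[-0.11,-0.03,0,0,0.44]]' | tail -3
python3 go.py 22 -103 53
```

```text
force: [-0.1, 0.3, -0.2]
width: 0.283
gripper_force: 0.0
t 7.72 board mm [67.7 33.1 50.9] toolY deg in board -0.4 w 0.283 F [-0.1  0.3 -0.2] shift [-0.022  0.005 -0.004]
force: [0.0, -0.2, -0.1]
width: 0.283
gripper_force: 0.0
t 8.35 board mm [ 53.  -21.6  52.4] toolY deg in board -0.3 w 0.283 F [ 0.  -0.2 -0.1] shift [-0.163 -0.061 -0.001]
```

```bash
python3 -m pendant '[[-0.025,-0.01,0,0,0.44],[-0.05,-0.02,0,0,0.44],[-0.075,-0.03,0,0,0.44],[-0.1,-0.04,0,0,0.44],[-0.125,-0.05,0,0,0.44]]' | tail -3
python3 go.py 22 -103 53
python3 - <<'E'
from h import *
p=cams.read_camera("wrist");save(p,"w3.png")
E
```

```text
force: [-0.1, -0.5, 0.3]
width: 0.279
gripper_force: 0.0
t 8.97 board mm [ 27.9 -83.6  52.3] toolY deg in board -0.3 w 0.279 F [-0.1 -0.5  0.3] shift [-0.039 -0.012 -0.001]
```

View pics/w3.png

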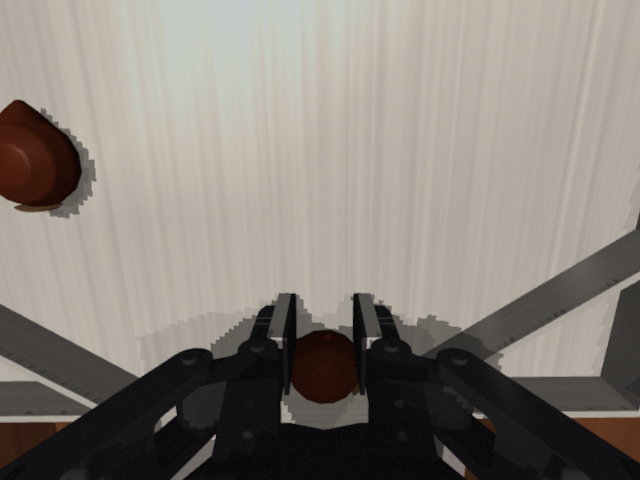

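The nut is held at (325,367) in the cradle. I'll finish this push, then go behind nut (-76,-19).

```bash
python3 -m pendant '[[-0.025,-0.008,0,0,0.44],[-0.05,-0.014,0,0,0.44],[-0.08,-0.014,0,0,0.44],[-0.11,-0.014,0,0,0.44],[-0.142,-0.014,0,0,0.44]]' | tail -3
python3 -m pendant '[[0,0,0,0,0.44],[0,0,-0.05,0,0.44],[0,0,-0.15,0,0.44],[0.08,-0.05,-0.15,0,0.44],[0.17,-0.1,-0.15,0,0.44]]' | tail -3
python3 go.py -76 14 53
python3 nuts.py
```

```text
force: [-0.1, 0.2, 0.2]
width: 0.282
gripper_force: 0.0
force: [-0.3, 0.7, -0.3]
width: 0.282
gripper_force: 0.0
t 10.28 board mm [-28.4 -67.7 128.2] toolY deg in board -0.4 w 0.282 F [-0.3  0.7 -0.3] shift [ 0.163 -0.097  0.15 ]
nut1 0.73 [  -2. -220.] 17 0.02
nut1 0.42 [  22. -214.] 16 0.028
gauge 0.46 [ 2. 83.] 25 0.061
```

```bash
python3 -m pendant '[[0.08,-0.05,0,0,0.44],[0.163,-0.096,0,0,0.44],[0.163,-0.096,0.06,0,0.44],[0.163,-0.096,0.11,0,0.44],[0.163,-0.096,0.148,0,0.44]]' | tail -3
python3 go.py -76 2 53
python3 -m pendant '[[-0.015,0,0,0,0.44],[-0.035,0,0,0,0.44],[-0.06,0.011,0,0,0.44],[-0.085,0.022,0,0,0.44],[-0.11,0.034,0,0,0.44]]' | tail -3
python3 -m pendant '[[-0.025,0.013,0,0,0.44],[-0.05,0.026,0,0,0.44],[-0.075,0.039,0,0,0.44],[-0.1,0.052,0,0,0.44]]' | tail -3
python3 go.py -20 -154 53
python3 - <<'E'
from h import *
p=cams.read_camera("wrist");save(p,"w4.png")
E
```

```text
force: [0.8, -0.3, 0.3]
width: 0.28
gripper_force: 0.0
t 11.1 board mm [-75.6  12.7  52.3] toolY deg in board -0.4 w 0.28 F [ 0.8 -0.3  0.3] shift [-0.021 -0.001 -0.001]
force: [-0.3, 0.5, 1.2]
width: 0.283
gripper_force: 0.0
force: [-0.0, 0.6, 0.3]
width: 0.28
gripper_force: 0.1
t 12.22 board mm [-33.4 -92.8  53.3] toolY deg in board -0.3 w 0.28 F [-0.   0.6  0.3] shift [-0.122  0.027  0.001]
```

View pics/w4.png

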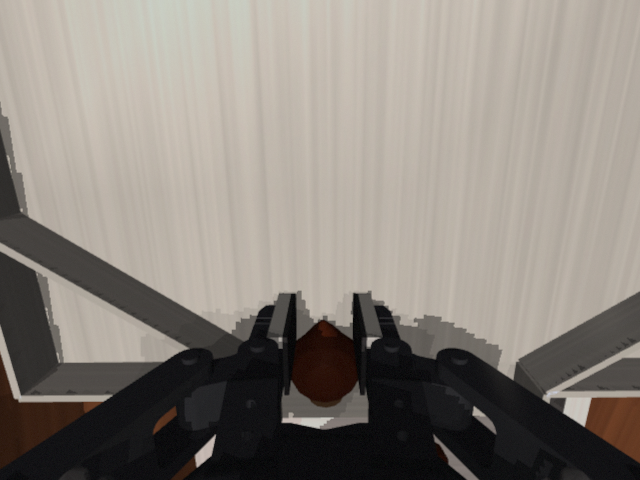

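The third nut is held at (325,372). I'll push it out.

```bash
python3 -m pendant '[[-0.02,0.013,0,0,0.44],[-0.04,0.026,0,0,0.44],[-0.065,0.028,0,0,0.44],[-0.095,0.028,0,0,0.44],[-0.124,0.028,0,0,0.44]]' | tail -3
python3 -m pendant '[[0,0,0,0,0.44],[0,0,-0.05,0,0.44],[0,0,-0.15,0,0.44],[0.08,-0.03,-0.15,0,0.44],[0.17,-0.06,-0.15,0,0.44]]' | tail -3
python3 go.py -70 106 53
python3 nuts.py
```

```text
force: [0.4, -0.2, -0.1]
width: 0.282
gripper_force: 0.0
force: [0.2, 0.6, -0.1]
width: 0.279
gripper_force: 0.0
t 13.53 board mm [-49.4 -68.2 129.2] toolY deg in board -0.4 w 0.279 F [ 0.2  0.6 -0.1] shift [ 0.348 -0.044  0.153]
nut1 0.71 [   1. -222.] 18 0.021
nut1 0.7 [ -28. -211.] 16 0.027
nut1 0.62 [-72.  72.] 13 0.069
nut1 0.58 [  25. -219.] 19 0.026
gauge 0.42 [ 2. 80.] 25 0.061
cup 0.6 [ 66. 106.] 24 0.08
```

```bash
python3 -m pendant '[[0.11,-0.013,0,0,0.44],[0.22,-0.026,0,0,0.44],[0.348,-0.042,0,0,0.44],[0.348,-0.042,0.06,0,0.44],[0.348,-0.042,0.11,0,0.44]]' | tail -3
python3 go.py -70 106 53
python3 -m pendant '[[0,0,0.02,0,0.44],[0,0,0.04,0,0.44],[-0.02,0,0.04,0,0.44],[-0.04,0,0.04,0,0.44],[-0.06,0,0.04,0,0.44]]' | tail -3
python3 -m pendant '[[-0.025,0,0,0,0.44],[-0.05,0,0,0,0.44],[-0.075,0,0,0,0.44],[-0.1,0,0,0,0.44],[-0.125,0,0,0,0.44]]' | tail -3
python3 go.py -70 -5 53
python3 - <<'E'
from h import *
p=cams.read_camera("wrist");save(p,"w5.png")
E
```

```text
force: [-1.2, 0.5, -0.1]
width: 0.281
gripper_force: 0.0
t 14.35 board mm [-69.1 105.7  72.5] toolY deg in board -0.2 w 0.281 F [-1.2  0.5 -0.1] shift [ 0.001 -0.002  0.039]
force: [0.4, 1.0, -0.3]
width: 0.281
gripper_force: 0.0
force: [1.1, 0.6, 0.1]
width: 0.277
gripper_force: 0.1
t 15.6 board mm [-70.2  11.9  53.3] toolY deg in board -0.3 w 0.277 F [1.1 0.6 0.1] shift [-0.034  0.001  0.001]
```

View pics/w5.png

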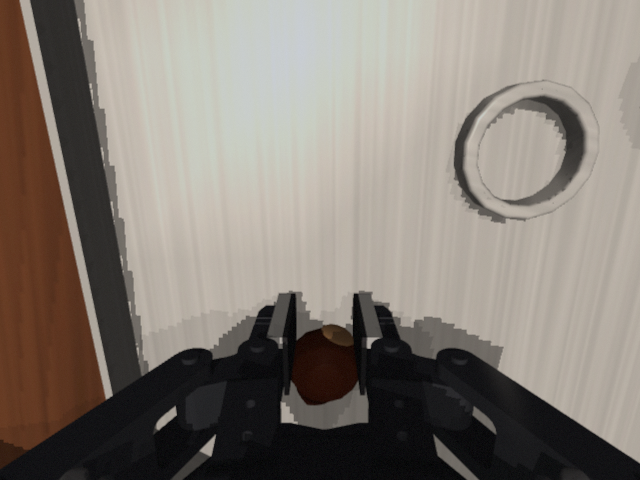

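The last nut is in the cradle at (325,365), and the ring is untouched. I'll take it slantwise to the spout and out.

```bash
python3 -m pendant '[[-0.025,0.013,0,0,0.44],[-0.05,0.026,0,0,0.44],[-0.075,0.039,0,0,0.44],[-0.1,0.052,0,0,0.44],[-0.125,0.065,0,0,0.44]]' | tail -3
python3 -m pendant '[[-0.025,0.013,0,0,0.44],[-0.05,0.026,0,0,0.44],[-0.075,0.039,0,0,0.44],[-0.1,0.052,0,0,0.44],[-0.125,0.065,0,0,0.44]]' | tail -3
python3 go.py -5 -154 53
python3 -m pendant '[[-0.02,0,0,0,0.44],[-0.04,0,0,0,0.44],[-0.06,0,0,0,0.44],[-0.075,0,0,0,0.44],[-0.09,0,0,0,0.44]]' | tail -3
python3 -m pendant '[[0,0,0,0,0.44],[0,0,-0.05,0,0.44],[0,0,-0.15,0,0.44],[0.08,-0.06,-0.18,0,0.44],[0.17,-0.16,-0.2,0,0.44]]' | tail -3
python3 nuts.py
python3 - <<'E'
from h import *
p=cams.read_camera("top")
cv2.imwrite("pics/end.png",cv2.resize(p["color"][140:350,160:410,::-1],None,fx=3,fy=2.8,interpolation=cv2.INTER_CUBIC))
E
```

```text
force: [0.4, 0.7, 0.1]
width: 0.281
gripper_force: 0.1
force: [0.1, -0.4, -0.1]
width: 0.28
gripper_force: 0.0
t 16.9 board mm [  -5.5 -113.5   53.3] toolY deg in board -0.3 w 0.28 F [ 0.1 -0.4 -0.1] shift [-0.081  0.001  0.001]
force: [0.3, 0.1, -0.4]
width: 0.277
gripper_force: 0.0
force: [0.2, 0.9, 1.3]
width: 0.278
gripper_force: 0.0
nut1 0.68 [  -1. -180.] 17 0.024
nut1 0.67 [  26. -217.] 18 0.026
nut1 0.52 [ -29. -213.] 17 0.026
nut1 0.48 [  -1. -221.] 16 0.022
nut1 0.46 [-0. 80.] 25 0.061
gauge 0.54 [ 2. 80.] 26 0.062
cup 0.71 [ 67. 105.] 25 0.08
```

View pics/end.png

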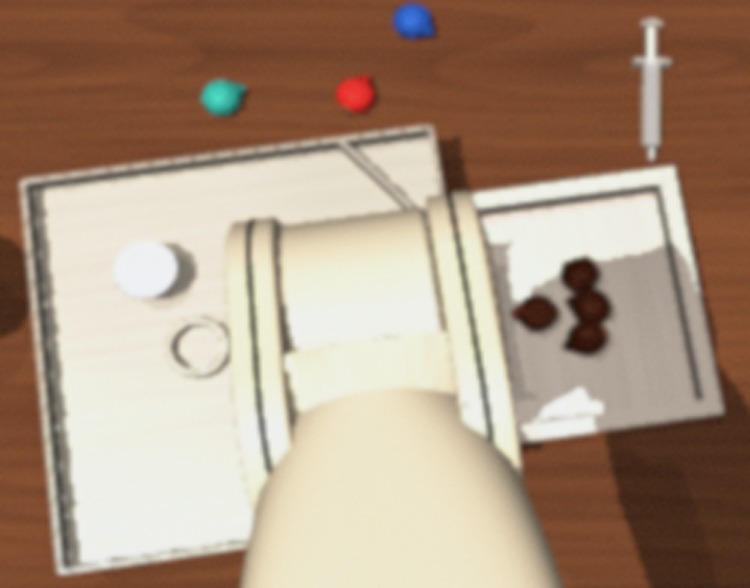

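All four nuts lie in the pan, at (535,312), (580,274), (590,307) and (587,338). The cup and ring haven't moved, and the arm is clear.

```bash
python3 -c "
from bench import ticket
print(ticket.close_job())"
```

```text
the job is handed in; nothing more can be done
None
```

All four chestnuts were swept out through the spout and lie in the catch pan; the ring and cup stayed where they stood, nothing on the bench was touched, and the job is handed in, though no verdict came back.

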